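# Pull-test of clipped fuel injectors

## Robot

A 6-joint arm with a two-finger parallel gripper is mounted at the origin on a cart in front of the work surface, level with it; the furniture and walls round the work are solid. World frame = base frame: x ahead of the robot, y to its left, z up, the work surface at z = 0. Lengths are in m, angles in degrees, forces in N, time in s.
With the tool pointing down it reaches from about 0.4 to 0.825 m from the base axis. Payload 7 kg.
Tool frame: the origin (TCP) lies at the very end of the fingers, on their centre line; the grasp point (between the pads) lies 19 mm behind it; z points along the fingers, y is the direction in which the jaws open and shut (so a half turn about z gives the same grasp; the last joint's range is limited). The gripper opens to 88 mm and grips with 3 to 60 N. Pads are 19 mm wide; open, the fingers measure 130 mm over their backs; the gripper's body (78 mm by 193 mm) begins 47 mm behind the grasp point.
Start: joints at [-52.42, 20.546, 0.682, 0, -70.136, -16.507], TCP at [0.243, -0.63, 0.227] pointing down, gripper open.
Joint ranges: [-176.03, 176.03], [-82.01, 121.73], [-58.28, 71.71], [-173.87, 95.51], [-174.79, -0.11], [-173.66, 173.66]. Speed limits (degrees/s): [136.94, 136.94, 172.46, 180, 180, 180].

## Interface

Orientations are given as [roll, pitch, yaw] about the fixed x, y, z axes, in that order (R = Rz(yaw) Ry(pitch) Rx(roll)).
In Python, from plant import telemetry, optics, ctrl gives the robot as it stands.
- The arm moves only by the tool servo_tool, never from a script. Its argument "rows" is a list of rows, each a list of 3 entries, a list of its own where there are three numbers: the shift along the tool's x, y, z in m, then the turn, a rotation vector about the tool's x, y, z in units of 6 degrees (1.0 is 6 degrees), then the closure, from 0 (fully open) to 1 (shut). A call has 1 to 20 rows; each row shifts and turns the commanded pose from where the row before left it, along the tool's axes as they then stand; what a row does not reach is not made up. A row lasts 1/12 s, in which the tool goes at most 41.7 mm and 7.16 degrees, less where a joint would pass 70% of its speed; a pose out of reach is approached as far as the arm can. A call is refused whole if a number of a shift passes 0.0417 or a number of a turn 1, either way. A call with a gripper value outside its range is refused whole. The fingers move at their own pace and stop on an object; the grip force is fixed at half the most. Time passes only in rows, so rows that do not move let the fingers close. It gives the time, the measured TCP pose, the force and the opening at its end, in the units of the state.
- telemetry.get_obs(): the state, without advancing time (a new reading comes with each control period).
- optics.snapshot(name): name is "side" or "top"; returns the picture (400x640x3 uint8, red, green, blue); there is no depth.
- optics.camera_info(name): a dict with "mtx" (3x3 intrinsics, pixels), "rvec" (rotation vector, rad) and "tvec" (3), from world to camera coordinates, as OpenCV has them. Camera axes: x right, y down, z forward; pixel columns grow to the right and rows downward; lengths in m; the calibration is good to about 2 mm. A picture is of the moment at which its call begins. camera_info takes no time and is no camera call.
- ctrl.close_job(): hands the job in, once; it reports no verdict.
The state is a dict: "clock": time; "joint_pos": joint angles; "qvel": joint speeds; "tau": joint torques, N m; "tool_pos": TCP position; "orientation": TCP orientation; "force": force on the tool from outside, world axes, zero at the start; "moment": the same for the moment, N m; "opening": finger opening in m.
Only numpy, scipy, OpenCV 4.12 (cv2) and the standard library are available. Lean on these libraries where they do the work, as an engineer would, in place of code of your own. Each camera call takes 0.05 s, during which the arm holds its last target.

## Task

Check that the injectors are retained by the clips inside their holder blocks: one after another, from left to right, grip each by its upper end and pull it straight up with about 12 N, holding the pull for a second, then let it down to its seat before letting go; under 8 N proves nothing and over 18 N spoils the clip. The one injector that is not retained comes out: lower it nozzle first into the steel cup, without dropping it in from above the rim, and leave the other two fully seated.

Things in the scene. Friction and masses are not known exactly. Their poses are not given: they have to be found in the camera images.
- holder_a: one of three like aluminium holder blocks bolted to the table in a row from left (+y) to right (-y); 60 x 60 mm, 60 mm high, a 25 mm upright bore in its top, bolt ears at its foot (98 mm over all along its y). Origin: centre of the underside, z up. The letter tells nothing of its place in the row nor of its injector: read y
- injector_a_grip (a point): grip point of the silvery injector in holder_a: on its axis, 14 mm below its top end, 122 mm above the table when seated; round there, up to 21 mm thick. z up along the injector, x toward its side port, which stands out 49 mm from the axis 25 to 40 mm below this point: fingers should close along y. A 33 mm flange, 62 mm below this point, rests on the block
- injector_a_tip (a point): nozzle tip, the lower end of the same injector, 110 mm below the grip point; seated, 12 mm above the table. The injectors are alike, 0.22 kg (2 N). One held by its clip gives springily when pulled up (2 to 12 mm at 12 N, differing) and goes back when let down; an unheld one comes up with its own weight alone
- holder_b: one of three like aluminium holder blocks bolted to the table in a row from left (+y) to right (-y); 60 x 60 mm, 60 mm high, a 25 mm upright bore in its top, bolt ears at its foot (98 mm over all along its y). Origin: centre of the underside, z up. The letter tells nothing of its place in the row nor of its injector: read y
- injector_b_grip (a point): grip point of the silvery injector in holder_b: on its axis, 14 mm below its top end, 122 mm above the table when seated; round there, up to 21 mm thick. z up along the injector, x toward its side port, which stands out 49 mm from the axis 25 to 40 mm below this point: fingers should close along y. A 33 mm flange, 62 mm below this point, rests on the block
- injector_b_tip (a point): nozzle tip, the lower end of the same injector, 110 mm below the grip point; seated, 12 mm above the table. The injectors are alike, 0.22 kg (2 N). One held by its clip gives springily when pulled up (2 to 12 mm at 12 N, differing) and goes back when let down; an unheld one comes up with its own weight alone
- holder_c: one of three like aluminium holder blocks bolted to the table in a row from left (+y) to right (-y); 60 x 60 mm, 60 mm high, a 25 mm upright bore in its top, bolt ears at its foot (98 mm over all along its y). Origin: centre of the underside, z up. The letter tells nothing of its place in the row nor of its injector: read y
- injector_c_grip (a point): grip point of the silvery injector in holder_c: on its axis, 14 mm below its top end, 122 mm above the table when seated; round there, up to 21 mm thick. z up along the injector, x toward its side port, which stands out 49 mm from the axis 25 to 40 mm below this point: fingers should close along y. A 33 mm flange, 62 mm below this point, rests on the block
- injector_c_tip (a point): nozzle tip, the lower end of the same injector, 110 mm below the grip point; seated, 12 mm above the table. The injectors are alike, 0.22 kg (2 N). One held by its clip gives springily when pulled up (2 to 12 mm at 12 N, differing) and goes back when let down; an unheld one comes up with its own weight alone
- cup: round open steel cup fixed on the table right of the holders, 98 mm outside and 88 mm inside diameter, 70 mm high, floor 4 mm thick; origin: centre of the underside

How it is judged:
By the outcome, as a careful person would: the job done as asked, in the order asked, and still so for the second after the job is handed in, with the robot touching nothing.
It also fails if it takes over 72 s, if anything falls off the work surface, if the arm or the gripper's body presses on something with over 40 N, if the wrist force passes 120 N, or if a joint passes its speed limit or range.

## Working session

There is one attempt and no reset: what is moved stays moved. The work goes in short steps, Python scripts to look and compute and a tool call to move; the robot and the scene stay as the last step left them, time stands still between calls to the robot, and variables do not carry over. Pictures are saved under pics/ and viewed, and the job is handed in when it is done.

Besides the shell and the picture viewer there is one more tool, called after "Call:" as name(argument=value, ...), one argument or row to a line, values as JSON. servo_tool: Moves the arm, as the interface text tells. Its arguments: {"type":"object","properties":{"rows":{"type":"array"}},"required":["rows"]}

```bash
mkdir -p pics; ls
python3 - <<'E'
from plant import telemetry, optics, ctrl
import cv2
print(telemetry.get_obs())
for n in("side","top"):
    im=optics.snapshot(n); cv2.imwrite(f"pics/{n}0.png",im[:,:,::-1])
    print(n,optics.camera_info(n))
E
```

```text
pics
{'clock': 0.0, 'joint_pos': array([-5.24176242e+01,  2.05916408e+01,  6.32318210e-01, -2.07486215e-02,
       -7.01374588e+01, -1.65073973e+01]), 'qvel': array([ 0.07264561, -0.03675552, -0.01951013,  0.03437755,  0.02961661,
       -0.00141063]), 'tau': array([ 3.63186173e-04, -5.82717276e+01,  2.93063056e+01,  6.99750915e+00,
        7.07254512e-03, -1.53140181e-04]), 'tool_pos': array([ 0.24251441, -0.62937776,  0.22560736]), 'orientation': array([ 1.79901665e+02, -8.80118322e-03, -1.58932080e+02]), 'force': array([-0.02301304,  0.32827027,  0.4750973 ]), 'moment': array([-0.01431831,  0.02598772,  0.04963325]), 'opening': 0.08776271245240608}
side {'mtx': array([[407.65118194,   0.        , 318.302911  ],
       [  0.        , 407.65118194, 198.72795635],
       [  0.        ,   0.        ,   1.        ]]), 'rvec': array([ 0.45723269, -2.38795536,  1.62776763]), 'tvec': array([0.45970216, 0.20139038, 0.60691049])}
top {'mtx': array([[454.89907157,   0.        , 319.03066482],
       [  0.        , 454.89907157, 205.41846238],
       [  0.        ,   0.        ,   1.        ]]), 'rvec': array([ 2.16922009, -2.1935293 ,  0.07383538]), 'tvec': array([-0.0671041 ,  0.54016157,  1.20140666])}
```

View pics/side0.png

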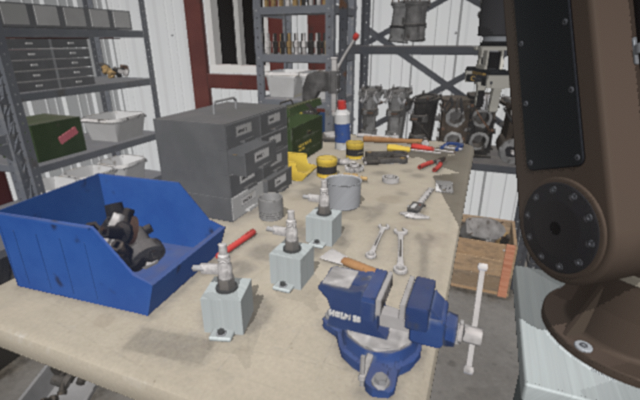

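View pics/top0.png

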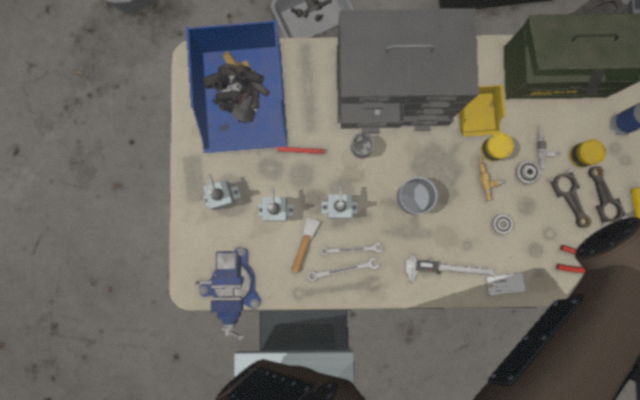

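The side view shows three holders at about (228,300), (292,262) and (323,225), with the cup at (343,190). In the top view the holders are at about (220,194), (276,208) and (341,205), left to right (+y is image left), and the cup is at (418,195). I'll zoom in next.

Run:
```python
import cv2,numpy as np
s=cv2.imread('pics/side0.png');t=cv2.imread('pics/top0.png')
cv2.imwrite('pics/s1.png',cv2.resize(s[170:350,185:375],None,fx=3.2,fy=3.2,interpolation=cv2.INTER_CUBIC))
cv2.imwrite('pics/t1.png',cv2.resize(t[165:235,190:450],None,fx=3,fy=3,interpolation=cv2.INTER_CUBIC))
from plant import optics
for n in("side","top"):
    c=optics.camera_info(n);R=cv2.Rodrigues(c['rvec'])[0];print(-R.T@c['tvec'])
```

```text
[0.24335462 0.62661992 0.41030539]
[ 0.4499937  -0.07942787  1.23727617]
```

View pics/s1.png

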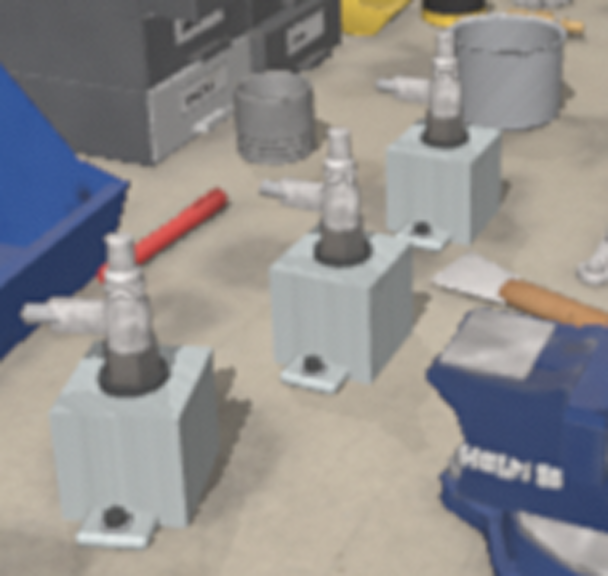

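View pics/t1.png

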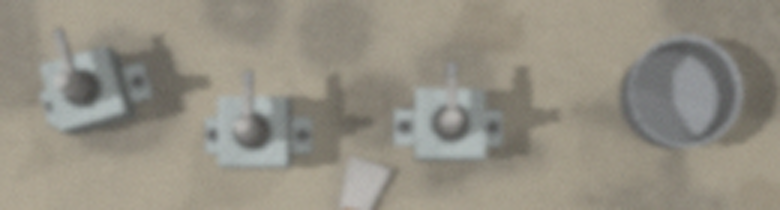

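Run:
```python
import cv2,numpy as np
s=cv2.imread('pics/side0.png');t=cv2.imread('pics/top0.png')
def crop(im,x,y,w,h,f):
    o=cv2.resize(im[y:y+h,x:x+w],None,fx=f,fy=f,interpolation=cv2.INTER_CUBIC)
    for i in range(0,w,10):
        cv2.line(o,(i*f,0),(i*f,5),(0,0,255),1); cv2.putText(o,str(x+i),(i*f,14),0,.3,(0,0,255),1)
    for i in range(0,h,10):
        cv2.line(o,(0,i*f),(5,i*f),(0,0,255),1); cv2.putText(o,str(y+i),(6,i*f+3),0,.3,(0,0,255),1)
    return o
cv2.imwrite('pics/t2.png',np.vstack([np.hstack([crop(t,195,170,50,45,8),crop(t,250,182,50,45,8)]) ,np.hstack([crop(t,315,180,50,45,8)[:240],crop(t,393,170,50,30,8)])]))
a=crop(s,185,235,90,110,5);b=crop(s,260,200,70,110,5)
cv2.imwrite('pics/s2.png',np.hstack([a,b]))
cv2.imwrite('pics/s3.png',crop(s,295,165,75,85,7))
```

```text
(no output)
```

View pics/t2.png

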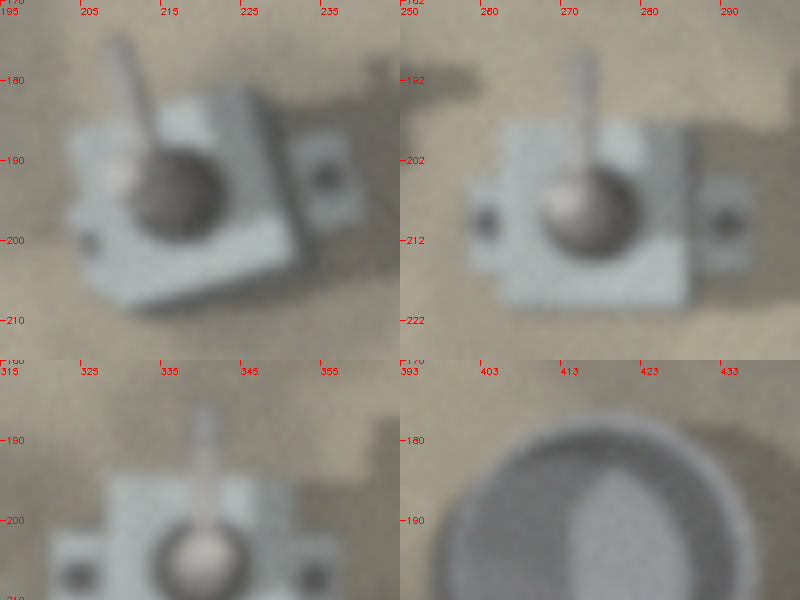

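View pics/s2.png

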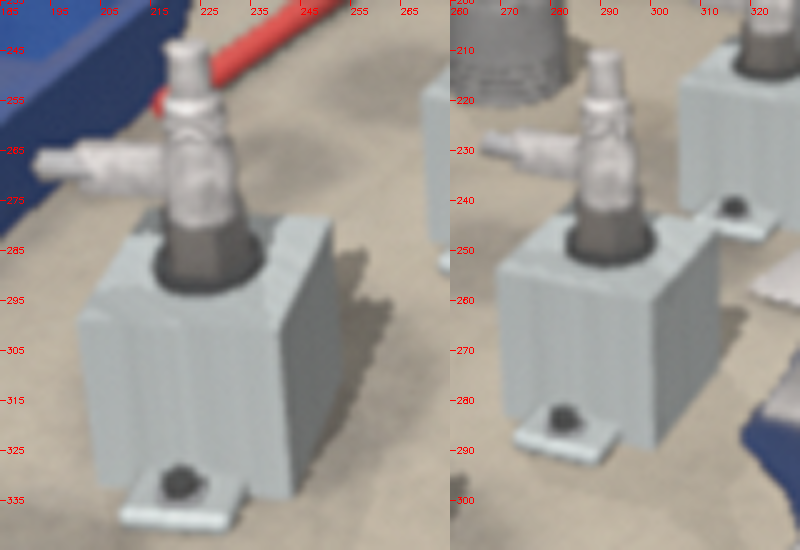

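View pics/s3.png

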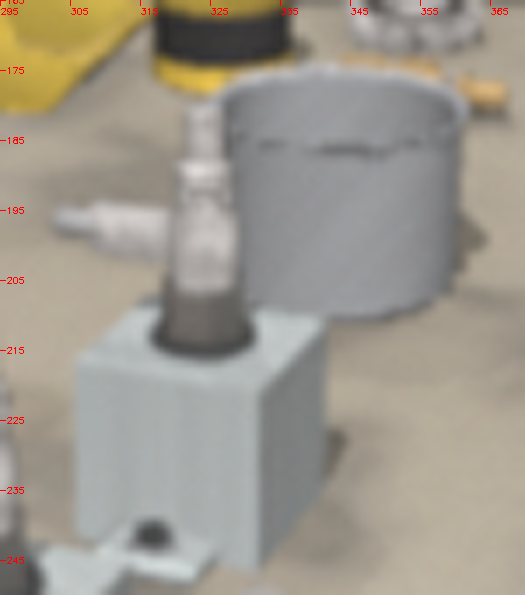

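```bash
cat > h.py <<'E'
import cv2,numpy as np
from plant import optics
C={n:optics.camera_info(n) for n in("side","top")}
def ray(n,p):
    c=C[n];R=cv2.Rodrigues(c['rvec'])[0]
    d=np.linalg.inv(c['mtx'])@[p[0],p[1],1];d=R.T@d
    return -R.T@c['tvec'],d/np.linalg.norm(d)
def onz(n,p,z):
    o,d=ray(n,p);return o+d*(z-o[2])/d[2]
def proj(n,X):
    c=C[n];return cv2.projectPoints(np.array([X],float),c['rvec'],c['tvec'],c['mtx'],None)[0].ravel()
def tri(ps,pt):
    a,u=ray('side',ps);b,v=ray('top',pt)
    s=np.linalg.lstsq(np.c_[u,-v],b-a,rcond=None)[0]
    p,q=a+u*s[0],b+v*s[1];return (p+q)/2,np.linalg.norm(p-q)
E
python3 - <<'E'
from h import *
np.set_printoptions(precision=4,suppress=True)
for nm,st,tf,tt in [('L',(222.4,244.5),(217.75,194.4),(210.3,191.5)),('M',(291,211.3),(274.1,208.9),(270.6,206.6)),('R',(324,180.6),(340.4,205),(340.6,204.8))]:
    print(nm,'flange top',onz('top',tf,.064),'top@.136 top',onz('top',tt,.136),'side',onz('side',st,.136),'tri',tri(st,tt))
# block corners from top view
print('Lbolts',onz('top',(206,200.3),.005),onz('top',(235.5,192.2),.005))
print('Mbolts',onz('top',(260.8,209.7),.005),onz('top',(290.9,209.8),.005))
print('Rbolts',onz('top',(325,207.3),.005),onz('top',(354.3,207.3),.005))
for z in(0,.07): pass
for a in [(217,330.5),(220.5,331.5)]: print(onz('side',a,.01))
# port tips
for nm,ps,pt in [('L',(192.5,267.5),(209.5,175)),('M',(267,228.5),(273,189)),('R',(303.5,196.3),(340.6,186.5))]: print(nm,'port',tri(ps,pt))
E
```

```text
L flange top [0.5678 0.1891 0.064 ] top@.136 top [0.5678 0.1908 0.136 ] side [0.5651 0.1945 0.136 ] tri (array([0.5679, 0.1912, 0.1339]), np.float64(0.0004641178806276778))
M flange top [0.5284 0.0429 0.064 ] top@.136 top [0.5293 0.0439 0.136 ] side [0.5254 0.0489 0.136 ] tri (array([0.5287, 0.0439, 0.1335]), np.float64(0.001602019558122885))
R flange top [ 0.5366 -0.1286  0.064 ] top@.136 top [ 0.5317 -0.1261  0.136 ] side [ 0.5311 -0.123   0.136 ] tri (array([ 0.532 , -0.1261,  0.1349]), np.float64(0.00041743113855619555))
Lbolts [0.5579 0.2345 0.005 ] [0.5792 0.1542 0.005 ]
Mbolts [0.5306 0.0853 0.005 ] [0.5294 0.0035 0.005 ]
Rbolts [ 0.5351 -0.0892  0.005 ] [ 0.5342 -0.1687  0.005 ]
[0.5648 0.2283 0.01  ]
[0.5587 0.2282 0.01  ]
L port (array([0.6152, 0.2042, 0.0923]), np.float64(0.0012387259395131634))
M port (array([0.5773, 0.0428, 0.0916]), np.float64(0.0004103575272514303))
R port (array([ 0.5812, -0.1287,  0.0919]), np.float64(0.0005676860899812327))
```

I triangulated the following:

| Item | Position (x, y) | Yaw |
|---|---|---|
| Left injector | (0.568, 0.191) | ≈ +15.3° |
| Middle injector | (0.5285, 0.0437) | ≈ 0° |
| Right injector | (0.534, -0.128) | ≈ 0° |

The tops come out at z≈0.134 against 0.136 nominal, and the ports at z≈0.092, so both agree with the given heights. I'll move up and across.

Call:
servo_tool(
  rows=[
    [[0,0,-0.04],[0,0,0.97],0],
    [[0,0,-0.03],[0,0,0],0],
    [[-0.0279,0.0208,0],[0,0,0],0],
    [[-0.0279,0.0208,0],[0,0,0],0],
    [[-0.0279,0.0208,0],[0,0,0],0],
    [[-0.0279,0.0208,0],[0,0,0],0],
    [[-0.0279,0.0208,0],[0,0,0],0],
    [[-0.0279,0.0208,0],[0,0,0],0],
    [[-0.0279,0.0208,0],[0,0,0],0],
    [[-0.0279,0.0208,0],[0,0,0],0],
    [[-0.0279,0.0208,0],[0,0,0],0],
    [[-0.0279,0.0208,0],[0,0,0],0],
    [[-0.0279,0.0208,0],[0,0,0],0],
    [[-0.0279,0.0208,0],[0,0,0],0],
  ],
)

```text
clock: 1.27
tool_pos: [0.5006, -0.2993, 0.2964]
orientation: [180.0, -0.0, -164.7]
force: [-0.7, -0.3, -0.3]
opening: 0.0876
```

Run:
```python
from h import *
# cup rim from top view: silhouette ellipse fit guess, check both views
import cv2
t=cv2.imread('pics/top0.png')
g=t[165:230,390:450]
cv2.imwrite('pics/cup.png',np.hstack([cv2.resize(g,None,fx=6,fy=6,interpolation=cv2.INTER_CUBIC),cv2.resize(cv2.imread('pics/side0.png')[168:220,318:368],None,fx=7.5,fy=7.5,interpolation=cv2.INTER_CUBIC)]))
```

```text
(no output)
```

View pics/cup.png

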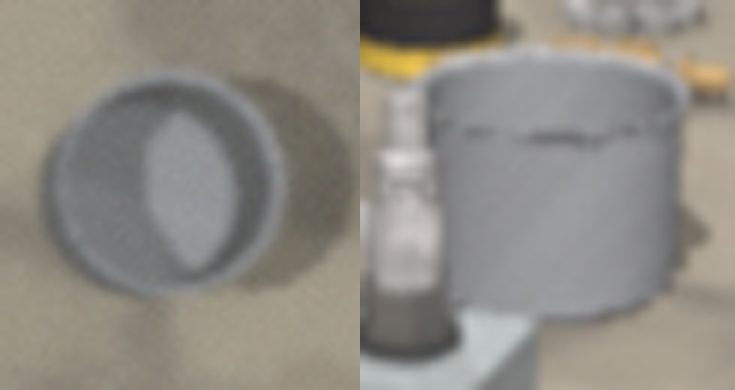

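Run:
```python
from h import *
print(onz('top',(418.3,195.2),.07),tri((344.1,180.3),(418.3,195.2)))
```

```text
[ 0.55914536 -0.32915822  0.07      ] (array([ 0.55713591, -0.33033991,  0.06769792]), np.float64(0.004656540482285023))
```

Call:
servo_tool(
  rows=[
    [[-0.013,0.0304,0],[0,0,0],0],
    [[-0.013,0.0304,0],[0,0,0],0],
    [[-0.013,0.0304,0],[0,0,0],0],
    [[-0.013,0.0304,0],[0,0,0],0],
    [[-0.013,0.0304,0],[0,0,0],0],
    [[-0.013,0.0304,0],[0,0,0],0],
    [[-0.013,0.0304,0],[0,0,0],0],
    [[-0.013,0.0304,0],[0,0,0],0],
    [[-0.013,0.0304,0],[0,0,0],0],
    [[-0.013,0.0304,0],[0,0,0],0],
    [[-0.013,0.0304,0],[0,0,0],0],
    [[-0.013,0.0304,0],[0,0,0],0],
    [[-0.013,0.0304,0],[0,0,0],0],
    [[-0.013,0.0304,0],[0,0,0],0],
    [[-0.013,0.0304,0],[0,0,0],0],
    [[0,0,0.03],[0,0,0],0],
    [[0,0,0.03],[0,0,0],0],
    [[0,0,0.03],[0,0,0],0],
    [[0,0,0.03],[0,0,0],0],
    [[0,0,0.0],[0,0,0],0],
  ],
)

```text
clock: 2.93
tool_pos: [0.5645, 0.1887, 0.17]
orientation: [-179.9, -0.6, -164.8]
force: [-1.3, -0.6, -1.0]
opening: 0.0874
```

Run:
```python
from h import *
from plant import telemetry
s=optics.snapshot('side')[:,:,::-1]
cv2.imwrite('pics/s4.png',cv2.resize(s[150:350,150:350],None,fx=3,fy=3,interpolation=cv2.INTER_CUBIC))
o=telemetry.get_obs();print(o['tool_pos'],o['orientation'],o['force'],o['joint_pos'])
```

```text
[0.56627608 0.18917793 0.17358777] [-179.88210308   -0.37560691 -164.75558989] [-0.46533182 -0.4614927   0.60936128] [ 3.71909936e+01  1.57567450e+01 -1.34289274e+01 -3.54026691e-02
 -6.12067828e+01 -1.11929039e+02]
```

View pics/s4.png

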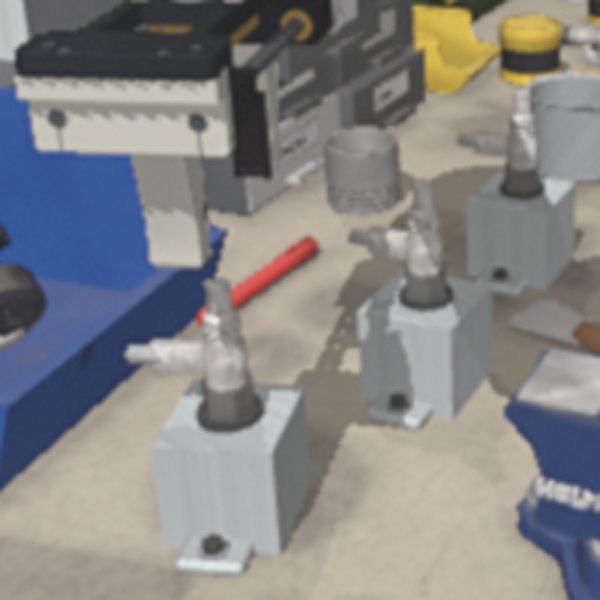

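Run:
```python
from h import *
p=np.array([.5663,.1892,.1736]);y=np.array([-.2639,.9646,0]);x=np.array([-.9646,-.2639,0])
for a in (-.06,-.044,0,.044,.06):
  for b in (-.0095,.0095): print(a,b,(proj('side',p+a*y+b*x)-150)*3)
for q in [(.568,.191,.136)]: print((proj('side',q)-150)*3)
```

```text
-0.06 -0.0095 [235.28320735 158.89333761]
-0.06 0.0095 [271.02374677 160.35797197]
-0.044 -0.0095 [225.24875148 170.69059715]
-0.044 0.0095 [261.8151271  172.22906925]
0 -0.0095 [195.0011719  206.25192216]
0 0.0095 [234.04838505 208.02397748]
0.044 -0.0095 [160.1652641  247.20763025]
0.044 0.0095 [202.0537393  249.26919832]
0.06 -0.0095 [146.15033375 263.68463436]
0.06 0.0095 [189.1770808  265.86887027]
[216.33443891 279.29438373]
```

The gripper's place agrees with its projection, so I'll descend to grasp height, settle and close.

Call:
servo_tool(
  rows=[
    [[0,0,0.02],[0,0,0],0],
    [[0,0,0.02],[0,0,0],0],
    [[0,0,0.02],[0,0,0],0],
    [[0,0,0.01],[0,0,0],0],
    [[0,0,0.003],[0,0,0],0],
    [[0,0,0],[0,0,0],0],
    [[0,0,0],[0,0,0],0],
    [[0,0,0],[0,0,0],0],
  ],
)

```text
clock: 3.65
tool_pos: [0.5691, 0.1908, 0.1052]
orientation: [180.0, 0.1, -164.7]
force: [-0.9, 0.3, 0.4]
opening: 0.0879
```

Call:
servo_tool(
  rows=[
    [[0,0,0.002],[0,0,0],0.5],
    [[0,0,0],[0,0,0],0.7],
    [[0,0,0],[0,0,0],0.75],
    [[0,0,0],[0,0,0],0.8],
    [[0,0,0],[0,0,0],1],
    [[0,0,0],[0,0,0],1],
    [[0,0,0],[0,0,0],1],
    [[0,0,0],[0,0,0],1],
    [[0,0,0],[0,0,0],1],
    [[0,0,0],[0,0,0],1],
  ],
)

```text
clock: 4.48
tool_pos: [0.5682, 0.1903, 0.1015]
orientation: [-180.0, -0.0, -164.7]
force: [-0.4, 0.2, -0.3]
opening: 0.0265
```

Call:
servo_tool(
  rows=[
    [[0,0,0],[0,0,0],1],
    [[0,0,0],[0,0,0],1],
    [[0,0,0],[0,0,0],1],
    [[0,0,0],[0,0,0],1],
    [[0,0,0],[0,0,0],1],
  ],
)

```text
clock: 4.9
tool_pos: [0.5679, 0.1916, 0.1015]
orientation: [179.9, 0.0, -164.7]
force: [-2.7, 6.3, -0.6]
opening: 0.0183
```

Call:
servo_tool(
  rows=[
    [[0,0.0012,0],[0,0,0],1],
    [[0,0,0],[0,0,0],1],
    [[0,0,-0.001],[0,0,0],1],
    [[0,0,0],[0,0,0],1],
    [[0,0,0],[0,0,0],1],
  ],
)

```text
clock: 5.32
tool_pos: [0.5678, 0.1917, 0.1022]
orientation: [180.0, -0.0, -164.8]
force: [1.4, 3.8, -4.5]
opening: 0.0183
```

Call:
servo_tool(
  rows=[
    [[0,0,-0.001],[0,0,0],1],
    [[0,0,0],[0,0,0],1],
    [[0,0,0],[0,0,0],1],
    [[0,0,0],[0,0,0],1],
  ],
)

```text
clock: 5.65
tool_pos: [0.5678, 0.1916, 0.1032]
orientation: [180.0, -0.0, -164.8]
force: [1.7, 5.5, -9.0]
opening: 0.0177
```

Call:
servo_tool(
  rows=[
    [[0,0,-0.0007],[0,0,0],1],
    [[0,0,0],[0,0,0],1],
    [[0,0,0],[0,0,0],1],
    [[0,0,0],[0,0,0],1],
  ],
)

```text
clock: 5.98
tool_pos: [0.5678, 0.1916, 0.1038]
orientation: [180.0, -0.0, -164.8]
force: [2.1, 4.2, -10.9]
opening: 0.0182
```

Call:
servo_tool(
  rows=[
    [[0,0,-0.0003],[0,0,0],1],
    [[0,0,0],[0,0,0],1],
    [[0,0,0],[0,0,0],1],
    [[0,0,0],[0,0,0],1],
    [[0,0,0],[0,0,0],1],
    [[0,0,0],[0,0,0],1],
    [[0,0,0],[0,0,0],1],
  ],
)

```text
clock: 6.57
tool_pos: [0.5678, 0.1916, 0.104]
orientation: [180.0, -0.0, -164.8]
force: [3.2, 4.2, -11.3]
opening: 0.0184
```

Call:
servo_tool(
  rows=[
    [[0,0,0],[0,0,0],1],
    [[0,0,0],[0,0,0],1],
    [[0,0,0],[0,0,0],1],
    [[0,0,0],[0,0,0],1],
    [[0,0,0],[0,0,0],1],
    [[0,0,0],[0,0,0],1],
    [[0,0,0],[0,0,0],1],
  ],
)

```text
clock: 7.15
tool_pos: [0.5678, 0.1916, 0.104]
orientation: [180.0, -0.0, -164.8]
force: [3.3, 4.8, -12.2]
opening: 0.0182
```

The left injector is retained: about 12 N at a 2.5 mm rise, held for over a second. I'll let it down.

Call:
servo_tool(
  rows=[
    [[0,0,0.001],[0,0,0],1],
    [[0,0,0.001],[0,0,0],1],
    [[0,0,0.001],[0,0,0],1],
    [[0,0,0],[0,0,0],1],
    [[0,0,0],[0,0,0],1],
  ],
)

```text
clock: 7.57
tool_pos: [0.5679, 0.1916, 0.1019]
orientation: [180.0, 0.0, -164.7]
force: [-0.6, 5.1, -4.1]
opening: 0.0182
```

Call:
servo_tool(
  rows=[
    [[0,0,0.0006],[0,0,0],1],
    [[0,0,0],[0,0,0],1],
    [[0,0,0],[0,0,0],1],
  ],
)

```text
clock: 7.82
tool_pos: [0.5679, 0.1916, 0.1015]
orientation: [180.0, 0.0, -164.7]
force: [-1.4, 6.1, -1.7]
opening: 0.0182
```

Call:
servo_tool(
  rows=[
    [[0,0,0.0005],[0,0,0],1],
    [[0,0,0],[0,0,0],1],
    [[0,0,0],[0,0,0],0.8],
    [[0,0,0],[0,0,0],0.5],
    [[0,0,0],[0,0,0],0],
    [[0,0,0],[0,0,0],0],
    [[0,0,0],[0,0,0],0],
    [[0,0,0],[0,0,0],0],
  ],
)

```text
clock: 8.48
tool_pos: [0.5679, 0.191, 0.1006]
orientation: [-180.0, -0.0, -164.8]
force: [-0.9, 0.9, -0.5]
opening: 0.0461
```

Call:
servo_tool(
  rows=[
    [[0,0,0],[0,0,0],0],
    [[0,0,0],[0,0,0],0],
    [[0,0,0],[0,0,0],0],
    [[0,0,-0.02],[0,0,0],0],
    [[0,0,-0.03],[0,0,0],0],
    [[0,0,-0.025],[0,0,0],0],
    [[0,0,0],[0,0,0.85],0],
    [[0,0,0],[0,0,0.85],0],
    [[0,0,0],[0,0,0.85],0],
    [[0.0065,-0.0246,0],[0,0,0],0],
    [[0.0065,-0.0246,0],[0,0,0],0],
    [[0.0065,-0.0246,0],[0,0,0],0],
    [[0.0065,-0.0246,0],[0,0,0],0],
    [[0.0065,-0.0246,0],[0,0,0],0],
    [[0.0065,-0.0246,0],[0,0,0],0],
    [[0,0,0],[0,0,0],0],
    [[0,0,0],[0,0,0],0],
    [[0,0,0],[0,0,0],0],
  ],
)

```text
clock: 9.98
tool_pos: [0.529, 0.0439, 0.1757]
orientation: [180.0, 0.0, 179.9]
force: [0.7, -0.1, -0.1]
opening: 0.0878
```

Run:
```python
from h import *
from plant import telemetry
s=optics.snapshot('side')[:,:,::-1]
cv2.imwrite('pics/s5.png',cv2.resize(s[150:350,150:350],None,fx=3,fy=3,interpolation=cv2.INTER_CUBIC))
o=telemetry.get_obs();print(o['tool_pos'],o['orientation'],o['force'],o['joint_pos'])
```

```text
[0.5290583  0.04427809 0.17557066] [1.79992871e+02 2.15880992e-02 1.79963545e+02] [ 0.38747326  0.2868626  -0.434716  ] [ 2.59644814e+01  9.33136352e+00 -2.16781588e+01  3.56675141e-03
 -5.89679493e+01 -1.16002773e+02]
```

View pics/s5.png

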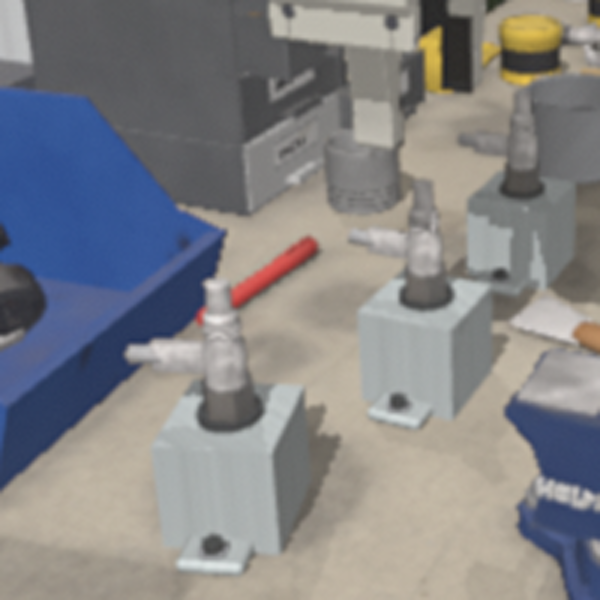

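The left injector's top is at (216,283), unchanged, so it is seated. The gripper is over the middle one.

Call:
servo_tool(
  rows=[
    [[0,0,0.02],[0,0,0],0],
    [[0,0,0.02],[0,0,0],0],
    [[0,0,0.02],[0,0,0],0],
    [[0,0,0.01],[0,0,0],0],
    [[0,0,0.003],[0,0,0],0.5],
    [[0,0,0],[0,0,0],0.7],
    [[0,0,0],[0,0,0],0.75],
    [[0,0,0],[0,0,0],1],
    [[0,0,0],[0,0,0],1],
    [[0,0,0],[0,0,0],1],
    [[0,0,0],[0,0,0],1],
    [[0,0,0],[0,0,0],1],
    [[0,0,0],[0,0,0],1],
    [[0,0,0],[0,0,0],1],
    [[0,0,0],[0,0,0],1],
    [[0,0,0],[0,0,0],1],
    [[0,0,0],[0,0,0],1],
    [[0,0,0],[0,0,0],1],
  ],
)

```text
clock: 11.53
tool_pos: [0.5288, 0.0447, 0.1024]
orientation: [179.9, 0.0, 180.0]
force: [-1.2, 4.7, -0.2]
opening: 0.0181
```

Call:
servo_tool(
  rows=[
    [[0,0.0008,0],[0,0,0],1],
    [[0,0,-0.001],[0,0,0],1],
    [[0,0,0],[0,0,0],1],
    [[0,0,0],[0,0,0],1],
    [[0,0,0],[0,0,0],1],
  ],
)

```text
clock: 11.95
tool_pos: [0.5288, 0.0448, 0.1033]
orientation: [180.0, 0.0, 179.9]
force: [0.4, 1.8, -2.4]
opening: 0.018
```

Call:
servo_tool(
  rows=[
    [[0,0,-0.001],[0,0,0],1],
    [[0,0,0],[0,0,0],1],
    [[0,0,0],[0,0,0],1],
    [[0,0,0],[0,0,0],1],
  ],
)

```text
clock: 12.28
tool_pos: [0.5288, 0.0448, 0.1044]
orientation: [180.0, 0.0, 180.0]
force: [1.2, 3.5, -2.9]
opening: 0.0183
```

Call:
servo_tool(
  rows=[
    [[0,0,-0.001],[0,0,0],1],
    [[0,0,-0.001],[0,0,0],1],
    [[0,0,0],[0,0,0],1],
    [[0,0,0],[0,0,0],1],
    [[0,0,0],[0,0,0],1],
  ],
)

```text
clock: 12.7
tool_pos: [0.5288, 0.0448, 0.1064]
orientation: [180.0, 0.0, 180.0]
force: [1.1, 3.5, -5.5]
opening: 0.0179
```

Call:
servo_tool(
  rows=[
    [[0,0,-0.001],[0,0,0],1],
    [[0,0,-0.001],[0,0,0],1],
    [[0,0,-0.001],[0,0,0],1],
    [[0,0,0],[0,0,0],1],
    [[0,0,0],[0,0,0],1],
    [[0,0,0],[0,0,0],1],
  ],
)

```text
clock: 13.2
tool_pos: [0.5288, 0.0447, 0.1094]
orientation: [180.0, 0.0, 180.0]
force: [3.4, 4.5, -8.8]
opening: 0.0177
```

Call:
servo_tool(
  rows=[
    [[0,0,-0.001],[0,0,0],1],
    [[0,0,-0.001],[0,0,0],1],
    [[0,0,-0.0008],[0,0,0],1],
    [[0,0,0],[0,0,0],1],
    [[0,0,0],[0,0,0],1],
    [[0,0,0],[0,0,0],1],
    [[0,0,0],[0,0,0],1],
    [[0,0,0],[0,0,0],1],
  ],
)

```text
clock: 13.87
tool_pos: [0.5287, 0.0447, 0.1119]
orientation: [180.0, -0.0, 179.9]
force: [4.1, 4.3, -10.4]
opening: 0.018
```

Call:
servo_tool(
  rows=[
    [[0,0,0],[0,0,0],1],
    [[0,0,0],[0,0,0],1],
    [[0,0,0],[0,0,0],1],
    [[0,0,0],[0,0,0],1],
    [[0,0,0],[0,0,0],1],
    [[0,0,0],[0,0,0],1],
    [[0,0,0],[0,0,0],1],
    [[0,0,0],[0,0,0],1],
    [[0,0,0],[0,0,0],1],
    [[0,0,0],[0,0,0],1],
  ],
)

```text
clock: 14.7
tool_pos: [0.5287, 0.0448, 0.1119]
orientation: [180.0, -0.0, 179.9]
force: [3.5, 3.8, -10.4]
opening: 0.0178
```

Call:
servo_tool(
  rows=[
    [[0,0,-0.0008],[0,0,0],1],
    [[0,0,-0.0007],[0,0,0],1],
    [[0,0,0],[0,0,0],1],
    [[0,0,0],[0,0,0],1],
    [[0,0,0],[0,0,0],1],
    [[0,0,0],[0,0,0],1],
    [[0,0,0],[0,0,0],1],
    [[0,0,0],[0,0,0],1],
  ],
)

```text
clock: 15.37
tool_pos: [0.5287, 0.0447, 0.1133]
orientation: [180.0, -0.0, 179.9]
force: [4.3, 4.0, -11.2]
opening: 0.0181
```

Call:
servo_tool(
  rows=[
    [[0,0,0],[0,0,0],1],
    [[0,0,0],[0,0,0],1],
    [[0,0,0],[0,0,0],1],
    [[0,0,0],[0,0,0],1],
    [[0,0,0],[0,0,0],1],
    [[0,0,0],[0,0,0],1],
    [[0,0,0],[0,0,0],1],
    [[0,0,0],[0,0,0],1],
    [[0,0,0],[0,0,0],1],
    [[0,0,0],[0,0,0],1],
  ],
)

```text
clock: 16.2
tool_pos: [0.5287, 0.0447, 0.1133]
orientation: [180.0, -0.0, 179.9]
force: [4.5, 4.6, -11.5]
opening: 0.0181
```

The middle one is retained too, springy at about 11.5 N for 11 mm. I'll lower it to its seat.

Call:
servo_tool(
  rows=[
    [[0,0,0.0015],[0,0,0],1],
    [[0,0,0.0015],[0,0,0],1],
    [[0,0,0.0015],[0,0,0],1],
    [[0,0,0.0015],[0,0,0],1],
    [[0,0,0.0015],[0,0,0],1],
    [[0,0,0.0015],[0,0,0],1],
    [[0,0,0.0015],[0,0,0],1],
    [[0,0,0.0008],[0,0,0],1],
    [[0,0,0],[0,0,0],1],
    [[0,0,0],[0,0,0],1],
    [[0,0,0],[0,0,0],1],
  ],
)

```text
clock: 17.12
tool_pos: [0.5288, 0.0447, 0.1028]
orientation: [180.0, 0.0, 180.0]
force: [0.7, 4.0, -3.7]
opening: 0.018
```

Call:
servo_tool(
  rows=[
    [[0,0,0.0006],[0,0,0],1],
    [[0,0,0],[0,0,0],1],
    [[0,0,0],[0,0,0],1],
  ],
)

```text
clock: 17.37
tool_pos: [0.5288, 0.0447, 0.1024]
orientation: [180.0, 0.0, 180.0]
force: [-0.2, 5.6, 0.0]
opening: 0.0177
```

Call:
servo_tool(
  rows=[
    [[0,0,0.0005],[0,0,0],1],
    [[0,0,0],[0,0,0],1],
    [[0,0,0],[0,0,0],0.8],
    [[0,0,0],[0,0,0],0.5],
    [[0,0,0],[0,0,0],0],
    [[0,0,0],[0,0,0],0],
    [[0,0,0],[0,0,0],0],
    [[0,0,0],[0,0,0],0],
    [[0,0,0],[0,0,0],0],
    [[0,0,0],[0,0,0],0],
    [[0,0,0],[0,0,0],0],
  ],
)

```text
clock: 18.28
tool_pos: [0.5287, 0.0446, 0.1013]
orientation: [-180.0, -0.0, 179.9]
force: [-1.1, 0.5, 0.1]
opening: 0.0657
```

Call:
servo_tool(
  rows=[
    [[0,0,-0.02],[0,0,0],0],
    [[0,0,-0.03],[0,0,0],0],
    [[0,0,-0.025],[0,0,0],0],
    [[0,0,0],[0,0,0],0],
    [[-0.0009,-0.0288,0],[0,0,0],0],
    [[-0.0009,-0.0288,0],[0,0,0],0],
    [[-0.0009,-0.0288,0],[0,0,0],0],
    [[-0.0009,-0.0288,0],[0,0,0],0],
    [[-0.0009,-0.0288,0],[0,0,0],0],
    [[-0.0009,-0.0288,0],[0,0,0],0],
    [[0,0,0],[0,0,0],0],
    [[0,0,0],[0,0,0],0],
    [[0,0,0],[0,0,0],0],
  ],
)

```text
clock: 19.37
tool_pos: [0.5339, -0.1282, 0.1761]
orientation: [180.0, -0.0, 179.9]
force: [-0.5, -0.0, -1.1]
opening: 0.0877
```

Run:
```python
from h import *
from plant import telemetry
s=optics.snapshot('side')[:,:,::-1]
cv2.imwrite('pics/s6.png',cv2.resize(s[130:330,190:390],None,fx=3,fy=3,interpolation=cv2.INTER_CUBIC))
o=telemetry.get_obs();print(o['tool_pos'],o['orientation'],o['force'],o['joint_pos'])
```

```text
[ 0.53396493 -0.12777112  0.17622457] [ 1.79994996e+02 -6.73684224e-03  1.79954885e+02] [ 0.64270533 -0.14828554 -0.54064777] [ 6.98542168e+00  1.10117292e+01 -1.94515100e+01 -6.71746305e-03
 -5.95428348e+01 -9.70271314e+01]
```

View pics/s6.png

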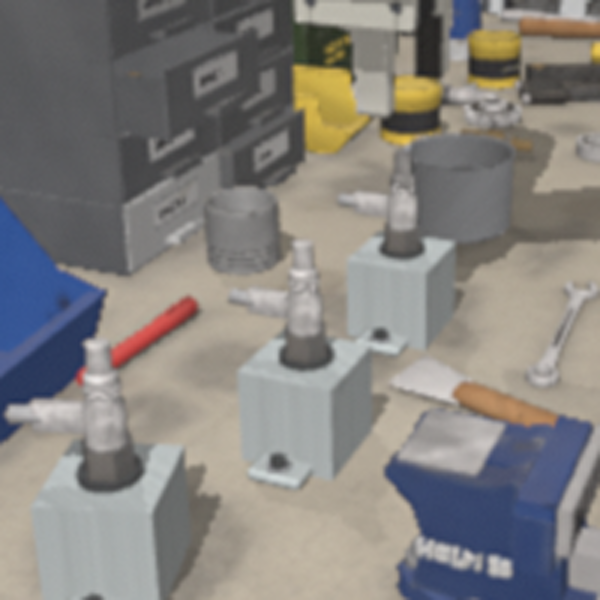

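The middle injector is back at its original pixel position, (291,211). Next is the right one.

Call:
servo_tool(
  rows=[
    [[0,0,0.02],[0,0,0],0],
    [[0,0,0.02],[0,0,0],0],
    [[0,0,0.02],[0,0,0],0],
    [[0,0,0.01],[0,0,0],0],
    [[0,0,0.0035],[0,0,0],0.5],
    [[0,0,0],[0,0,0],0.7],
    [[0,0,0],[0,0,0],0.75],
    [[0,0,0],[0,0,0],1],
    [[0,0,0],[0,0,0],1],
    [[0,0,0],[0,0,0],1],
    [[0,0,0],[0,0,0],1],
    [[0,0,0],[0,0,0],1],
    [[0,0,0],[0,0,0],1],
    [[0,0,0],[0,0,0],1],
    [[0,0,0],[0,0,0],1],
    [[0,0,0],[0,0,0],1],
    [[0,0,0],[0,0,0],1],
    [[0,0,0],[0,0,0],1],
  ],
)

```text
clock: 20.92
tool_pos: [0.534, -0.1281, 0.1028]
orientation: [180.0, 0.0, 180.0]
force: [-0.1, 0.8, 0.1]
opening: 0.018
```

Call:
servo_tool(
  rows=[
    [[0,0,-0.001],[0,0,0],1],
    [[0,0,-0.001],[0,0,0],1],
    [[0,0,0],[0,0,0],1],
    [[0,0,0],[0,0,0],1],
    [[0,0,0],[0,0,0],1],
  ],
)

```text
clock: 21.33
tool_pos: [0.5339, -0.1282, 0.1048]
orientation: [180.0, -0.0, 179.9]
force: [-0.5, 0.7, -2.6]
opening: 0.0177
```

Call:
servo_tool(
  rows=[
    [[0,0,-0.001],[0,0,0],1],
    [[0,0,-0.001],[0,0,0],1],
    [[0,0,-0.001],[0,0,0],1],
    [[0,0,-0.001],[0,0,0],1],
    [[0,0,0],[0,0,0],1],
    [[0,0,0],[0,0,0],1],
    [[0,0,0],[0,0,0],1],
  ],
)

```text
clock: 21.92
tool_pos: [0.534, -0.1281, 0.1089]
orientation: [180.0, -0.0, 180.0]
force: [-0.6, 0.3, -2.1]
opening: 0.0178
```

It comes up at a constant ~2 N, so the right injector is unheld. I'll lift it out and move it over the cup.

Call:
servo_tool(
  rows=[
    [[0,0,-0.01],[0,0,0],1],
    [[0,0,-0.015],[0,0,0],1],
    [[0,0,-0.02],[0,0,0],1],
    [[0,0,-0.025],[0,0,0],1],
    [[0,0,-0.02],[0,0,0],1],
    [[0,0,0],[0,0,0],1],
    [[0,0,0],[0,0,0],1],
  ],
)

```text
clock: 22.5
tool_pos: [0.5347, -0.1281, 0.2007]
orientation: [180.0, 0.2, 180.0]
force: [-0.1, 0.6, -2.4]
opening: 0.0181
```

Call:
servo_tool(
  rows=[
    [[-0.0041,-0.0202,0],[0,0,0],1],
    [[-0.0041,-0.0202,0],[0,0,0],1],
    [[-0.0041,-0.0202,0],[0,0,0],1],
    [[-0.0041,-0.0202,0],[0,0,0],1],
    [[-0.0041,-0.0202,0],[0,0,0],1],
    [[-0.0041,-0.0202,0],[0,0,0],1],
    [[-0.0041,-0.0202,0],[0,0,0],1],
    [[-0.0041,-0.0202,0],[0,0,0],1],
    [[-0.0041,-0.0202,0],[0,0,0],1],
    [[-0.0041,-0.0202,0],[0,0,0],1],
    [[0,0,0],[0,0,0],1],
    [[0,0,0],[0,0,0],1],
    [[0,0,0],[0,0,0],1],
  ],
)

```text
clock: 23.58
tool_pos: [0.5741, -0.3297, 0.1977]
orientation: [179.9, -0.1, 179.9]
force: [0.4, -0.0, -3.0]
opening: 0.018
```

Run:
```python
from h import *
from plant import telemetry
s=optics.snapshot('side')[:,:,::-1];t=optics.snapshot('top')[:,:,::-1]
cv2.imwrite('pics/s7.png',np.hstack([cv2.resize(s[80:230,270:400],None,fx=3,fy=3,interpolation=cv2.INTER_CUBIC),cv2.resize(t[130:280,330:460],None,fx=3,fy=3,interpolation=cv2.INTER_CUBIC)]))
o=telemetry.get_obs();print(o['tool_pos'],o['orientation'],o['force'])
```

```text
[ 0.57455581 -0.32938302  0.19850188] [ 1.79975214e+02 -3.87526582e-02  1.79983451e+02] [ 0.81269177  0.21896376 -1.97970011]
```

View pics/s7.png

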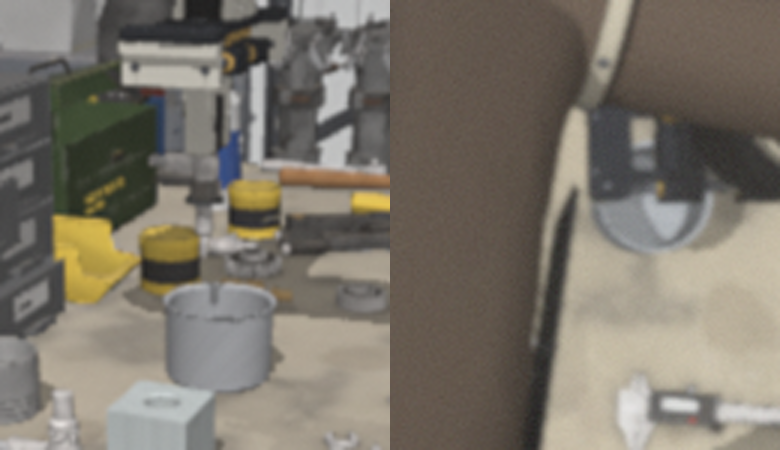

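Run:
```python
from h import *
for X in [(.5745,-.3295,.1075),(.5745,-.3295,.07),(.559,-.3295,.07),(.559,-.2805,.07),(.559,-.3785,.07),(.608,-.3295,.07),(.51,-.3295,.07)]: print((proj('side',X)-[270,80])*3)
```

```text
[201.02437051 254.83899357]
[200.42363723 296.22584003]
[217.31353128 298.30202711]
[198.46552028 315.91222255]
[234.71333344 282.0449315 ]
[164.49529332 291.80935505]
[271.85176506 305.00612932]
```

Run:
```python
import cv2
a=cv2.imread('pics/s7.png')[130:400,130:300]
cv2.imwrite('pics/s8.png',cv2.resize(a,None,fx=2.2,fy=2.2,interpolation=cv2.INTER_CUBIC))
```

```text
(no output)
```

View pics/s8.png

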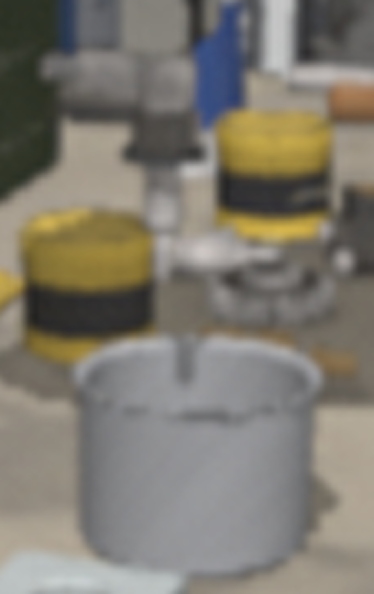

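The tip is at about (204,256) in that crop, which matches the prediction of (201,255): upright and inside the rim outline. The dark mark in the cup is its shadow. I'll lower it.

Call:
servo_tool(
  rows=[
    [[0,0,0.012],[0,0,0],1],
    [[0,0,0.012],[0,0,0],1],
    [[0,0,0.012],[0,0,0],1],
    [[0,0,0.012],[0,0,0],1],
    [[0,0,0.012],[0,0,0],1],
    [[0,0,0.012],[0,0,0],1],
    [[0,0,0.01],[0,0,0],1],
    [[0,0,0.008],[0,0,0],1],
    [[0,0,0.004],[0,0,0],1],
    [[0,0,0.003],[0,0,0],1],
    [[0,0,0],[0,0,0],1],
    [[0,0,0],[0,0,0],1],
  ],
)

```text
clock: 24.68
tool_pos: [0.5751, -0.3303, 0.1022]
orientation: [-180.0, 0.0, 180.0]
force: [0.4, 0.1, -1.8]
opening: 0.0179
```

Call:
servo_tool(
  rows=[
    [[0,0,0.002],[0,0,0],1],
    [[0,0,0.002],[0,0,0],1],
    [[0,0,0.001],[0,0,0],1],
    [[0,0,0.001],[0,0,0],1],
    [[0,0,0],[0,0,0],1],
    [[0,0,0],[0,0,0],1],
    [[0,0,0],[0,0,0],1],
  ],
)

```text
clock: 25.27
tool_pos: [0.5749, -0.3302, 0.0959]
orientation: [-180.0, 0.0, 180.0]
force: [0.8, 0.9, -2.1]
opening: 0.0178
```

Call:
servo_tool(
  rows=[
    [[0,0,0.001],[0,0,0],1],
    [[0,0,0.001],[0,0,0],1],
    [[0,0,0],[0,0,0],1],
    [[0,0,0],[0,0,0],1],
    [[0,0,0],[0,0,0],1],
  ],
)

```text
clock: 25.68
tool_pos: [0.5749, -0.3302, 0.0939]
orientation: [-180.0, 0.0, 180.0]
force: [-0.2, 0.2, -0.9]
opening: 0.0181
```

Call:
servo_tool(
  rows=[
    [[0,0,0.0005],[0,0,0],1],
    [[0,0,0],[0,0,0],1],
    [[0,0,0],[0,0,0],1],
  ],
)

```text
clock: 25.93
tool_pos: [0.5751, -0.3303, 0.0937]
orientation: [-180.0, 0.0, 180.0]
force: [0.1, 0.3, 0.8]
opening: 0.0177
```

The nozzle is on the floor: the force rose from -2 to +0.8 N at tip z≈0.003-0.004. I'll open gently.

Call:
servo_tool(
  rows=[
    [[0,0,0],[0,0,0],0.79],
    [[0,0,0],[0,0,0],0.77],
    [[0,0,0],[0,0,0],0.75],
    [[0,0,0],[0,0,0],0.7],
    [[0,0,0],[0,0,0],0.6],
    [[0,0,0],[0,0,0],0.4],
    [[0,0,0],[0,0,0],0.2],
    [[0,0,0],[0,0,0],0],
    [[0,0,0],[0,0,0],0],
    [[0,0,0],[0,0,0],0],
    [[0,0,0],[0,0,0],0],
    [[0,0,0],[0,0,0],0],
    [[0,0,0],[0,0,0],0],
    [[0,0,0],[0,0,0],0],
  ],
)

```text
clock: 27.1
tool_pos: [0.5749, -0.3302, 0.0934]
orientation: [180.0, 0.0, 180.0]
force: [0.1, -0.5, 0.7]
opening: 0.0854
```

Run:
```python
from h import *
from plant import telemetry
s=optics.snapshot('side')[:,:,::-1]
cv2.imwrite('pics/s9.png',cv2.resize(s[80:230,260:410],None,fx=4,fy=4,interpolation=cv2.INTER_CUBIC))
o=telemetry.get_obs();print(o['tool_pos'],o['force'],o['opening'])
```

```text
[ 0.57485873 -0.33016109  0.09337516] [-0.32384172  0.40368986 -0.79857196] 0.08618690785222753
```

View pics/s9.png

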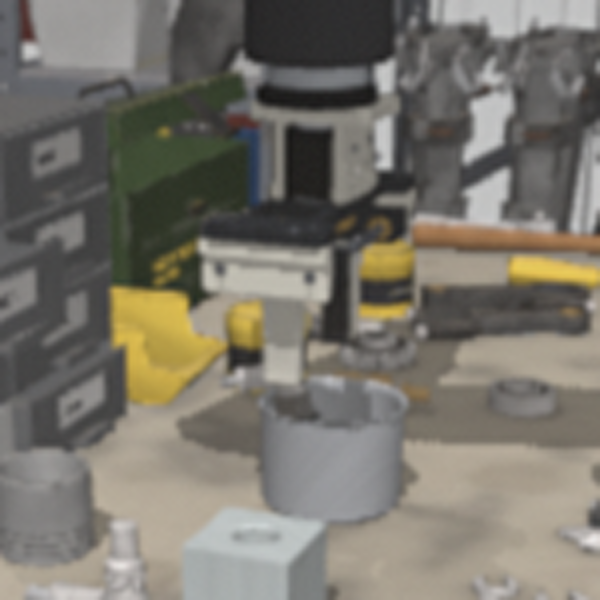

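The near finger hides the injector, with only its port tip showing at (238,378). I'll retreat straight up and look again.

Call:
servo_tool(
  rows=[
    [[0,0,-0.01],[0,0,0],0],
    [[0,0,-0.02],[0,0,0],0],
    [[0,0,-0.03],[0,0,0],0],
    [[0,0,-0.04],[0,0,0],0],
    [[0,0,-0.04],[0,0,0],0],
    [[0,0,-0.03],[0,0,0],0],
    [[0.03,0,-0.01],[0,0,0],0],
    [[0.03,-0.03,0],[0,0,0],0],
    [[0.03,-0.03,0],[0,0,0],0],
    [[0.02,-0.03,0],[0,0,0],0],
    [[0,-0.03,0],[0,0,0],0],
    [[0,-0.03,0],[0,0,0],0],
    [[0,0,0],[0,0,0],0],
    [[0,0,0],[0,0,0],0],
  ],
)

```text
clock: 28.32
tool_pos: [0.465, -0.4803, 0.2733]
orientation: [180.0, -0.0, 179.8]
force: [0.1, 0.7, -0.2]
opening: 0.0875
```

Run:
```python
from h import *
from plant import telemetry
s=optics.snapshot('side')[:,:,::-1];t=optics.snapshot('top')[:,:,::-1]
cv2.imwrite('pics/sA.png',cv2.resize(s[150:350,180:380],None,fx=3,fy=3,interpolation=cv2.INTER_CUBIC))
cv2.imwrite('pics/tA.png',cv2.resize(t[150:250,190:450],None,fx=3,fy=3,interpolation=cv2.INTER_CUBIC))
o=telemetry.get_obs();print(o['clock'],o['tool_pos'],o['force'],o['opening'])
```

```text
28.4167 [ 0.46564707 -0.47876331  0.27369702] [0.03584411 0.71002507 0.23429777] 0.08770686383143204
```

View pics/sA.png

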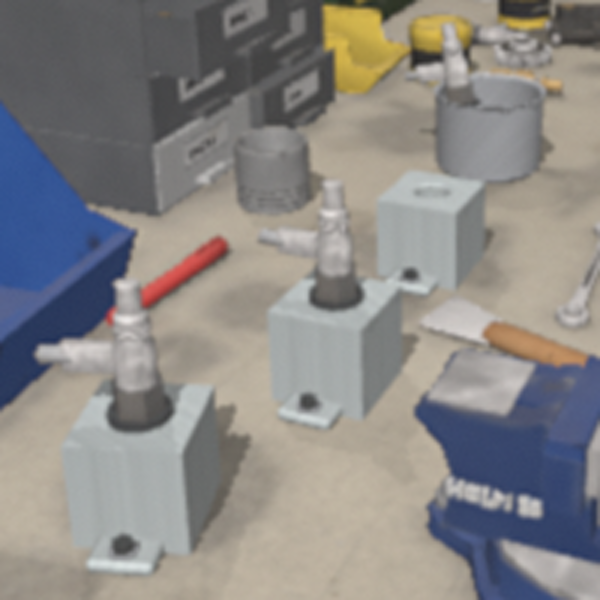

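View pics/tA.png

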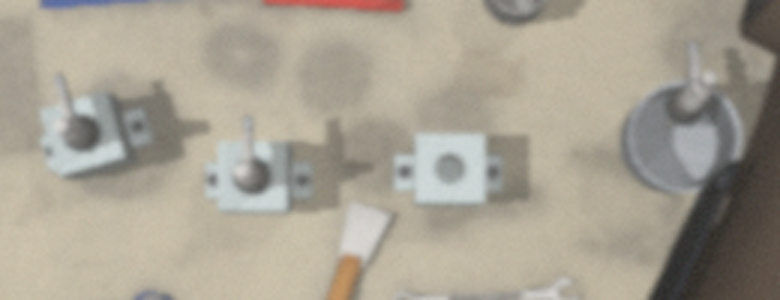

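The injector stands in the cup, leaning slightly on its rim at about (455,85) in the side crop. The other two tops are at (222.7,244.7) and (291,212), as at the start. I'll run one numeric check and hand in.

Run:
```python
from h import *
from plant import ctrl
a=cv2.cvtColor(cv2.imread('pics/side0.png'),6).astype(np.float32)
b=cv2.cvtColor(optics.snapshot('side')[:,:,::-1].copy(),6).astype(np.float32)
for x,y in((222,262),(291,225)):
    w=np.s_[y-22:y+15,x-12:x+13]; print(cv2.phaseCorrelate(a[w].copy(),b[w].copy()), np.abs(a[w]-b[w]).mean())
print(ctrl.close_job())
```

```text
((0.5295319544043942, 0.007291285373337786), 1.0018141663074493) 3.5243244
((0.4578465588427427, 0.04467458117864709), 1.0042001633644104) 3.8508108
the job is handed in; nothing more can be done
None
```

The right injector is the one not retained. It now stands in the steel cup, and the other two are back on their seats. I handed the job in at about 28 s of the 72 s allowed.

| Injector | Pull at the wrist | Rise | Result |
|---|---|---|---|
| Left | 11–12 N for over a second | about 2.5 mm | retained, let down before release |
| Middle | 10.4 N, then 11.2–11.5 N, each for over a second | about 11 mm | retained, let down before release |
| Right | steady 2–2.6 N, its own weight | came up freely | not retained |

- **Order:** I tested left, then middle, then right. The right one was lifted out directly and not put back in its block first. The middle pull settled slightly under 12 N.
- **Cup:** I lowered the right injector nozzle first until the force showed it on the cup floor, then released it. The last pictures show it inside the cup, leaning lightly against the rim.
- **Left and middle seating:** In the side view, the image comparison with the start gave no vertical shift (under 0.05 px). It also gave about 0.5 px sideways on both; I read that as image noise, or a small shift within the bore.
- **Cup position check:** The two camera views of the cup rim disagreed by about 4.7 mm. I used the top-view position, and the descent met no unexpected contact.

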